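Pump up the microscope's vibration-isolation platform

ROBOT

A 7-joint arm with a two-finger parallel gripper is mounted at the origin on the work surface. World frame = base frame: x ahead of the robot, y to its left, z up, the work surface at z = 0. Lengths are in m, angles in rad, forces in N, time in s.
With the tool pointing down it reaches from about 0.4 to 0.925 m from the base axis. Payload 5.6 kg.
Tool frame: the origin (TCP) lies at the centre of the arm's flange, where the gripper is bolted on; the fingertips stand 173 mm ahead of it and the grasp point (between the pads) lies 155 mm ahead of it; z points along the fingers, y is the direction in which the jaws open and shut (so a half turn about z gives the same grasp; the last joint's range is limited). The gripper opens to 85 mm and grips with 20 to 120 N. Pads are 22 mm wide; open, the fingers measure 114 mm over their backs; the gripper's body (76 mm by 85 mm) begins 54 mm behind the grasp point. The pads swing forward as they close: fully open they stand 13 mm farther back than shut.
Start: joints at [-1.37, 0.468, -0.012, 1.603, 0.006, 1.071, -0.056], TCP at [0.157, 0.631, 0.405] pointing down, gripper open.
Joint ranges: [-2.53, 2.53], [-0.31, 2.02], [-1.57, 1.55], [0.28, 2.44], [-1.29, 4.43], [0.15, 1.84], [-2.92, 2.92]. Speed limits (rad/s): [2.57, 2.57, 3.14, 3.14, 3.14, 3.14, 3.14].

INTERFACE

Orientations are given as a rotation vector (axis times angle).
In Python, from workcell import r, viewer gives the robot as it stands. The module is installed in compiled form; this text tells all that it offers.
- The arm moves only by the tool jog_arm, never from a script. Its argument "increments" is a list of rows, each a list of 3 entries, a list of its own where there are three numbers: the shift along the world's x, y, z in m, then the turn, a rotation vector about the world's x, y, z in degrees, then the opening, from 0 (shut) to 1 (fully open). In form: [[[dx, dy, dz], [wx, wy, wz], grip], ...]. A call has 1 to 12 rows; each row shifts and turns the pose as measured when the row begins; what a row does not reach is not made up. A row lasts 1/10 s, in which the tool goes at most 50 mm and 8.59 degrees, less where a joint would pass 70% of its speed; a pose out of reach is approached as far as the arm can. A call is refused whole if a number of a shift passes 0.05 or a number of a turn 8.59, either way. A call with a gripper value outside its range is refused whole. The fingers move at their own pace and stop on an object; "squeeze" is the grip in N (left out, the last holds). Time passes only in rows, so rows that do not move let the fingers close. It gives the time, the measured TCP pose, the force and the opening at its end, in the units of the state.
- r.get_state(): the state, without advancing time (a new reading comes with each control period).
- viewer.read_camera(name): name is "side" or "top"; returns a dict with "frame" (480x640x3 uint8, blue, green, red), "mtx" (3x3 intrinsics, pixels), "k1" (the pictures are not rectified: a ray, as slopes to the right and down, at radius r is drawn at 1 + k1 r^2 times it, then the intrinsics apply), "R" (3x3) and "t" (3): a world point X has camera coordinates R X + t. Camera axes: x right, y down, z forward; pixel columns grow to the right and rows downward; lengths in m; the calibration is good to about 2 mm. A picture is of the moment at which its call begins. There is no depth.
- r.job_done(): hands the job in, once; it reports no verdict.
The state is a dict: "t": time; "joint_pos": joint angles; "dq": joint speeds; "effort": joint torques, N m; "position": TCP position; "tool_rot": TCP orientation; "contact_force": force on the tool from outside, world axes, zero at the start; "wrist_torque": the same for the moment, N m; "width": opening from 0.0 (shut) to 1.0 (fully open).
Only numpy, scipy, OpenCV 4.12 (cv2) and the standard library are available. Lean on these libraries where they do the work, as an engineer would, in place of code of your own. Each camera call takes 0.05 s, during which the arm holds its last target.

TASK

Charge the air platform that the microscope stands on: with the fingertips, push the black mushroom knob of its hand pump down in full strokes, letting it spring back up each time, until the steel indicator pin beside it has popped fully out; then let the knob come up and take the hand away. Only press the knob, never pinch it. Keep off the pin, the little bleed button and the microscope, and leave everything else standing where it is.

Things in the scene. Friction and masses are not known exactly. Their poses are not given: they have to be found in the camera images.
- platform: Fixed vibration-isolation platform. Origin on the table under the pump's axis. Console: grey box, top 60 mm above the table, x -200 to +200, y -60 to +70 mm in its own axes; along its x axis stand the bleed button (x -85), the pump (x 0) and the indicator pin (x +85). To its -y lies the plate with the microscope: x -200 to +200, y -80 to -555 mm, top 80 mm above the table.
- pump_top (a point): Centre of the top of the pump's black mushroom knob, moving with it; 151 mm above the table when up, 123 mm when fully down. The knob is 48 mm in diameter and 16 mm thick with a nearly flat top 20 mm across, on an 11 mm rod over a 38 mm barrel; it moves straight down only.
- pump (a joint): Travel of the pump knob in m: 0 up, 0.028 fully down against the stop. A spring brings it up: it takes 4 N to start and 14 N at the bottom (a little more when moved fast), and returns in about 0.3 s when let go.
- pin: Indicator pin, bare steel, 12 mm in diameter with a round tip, upright in a dark bushing of 27 mm diameter whose rim is 72 mm above the table. Origin at its tip: 73 mm above the table when in, 93 mm when fully out. A dark groove 18.5 to 20.5 mm below the tip shows over the bushing when it is fully out. Only pumping is to move it.
- pin_travel (a joint): How far the pin is out, in m: 0 in, about 0.020 fully out. It starts at 0 to 0.007. Each full stroke of the pump (25 mm or more, then released to the top) lifts it about 4 mm and it stays; the last may lift it less. Shorter strokes lift it less, and strokes under about 18 mm never bring it fully out. Extra strokes after that do nothing.
- bleed_top (a point): Top of the bleed button, a steel button of 12 mm diameter in a dark 24 mm collar, 74 mm above the table. Not to be pressed.
- bleed (a joint): Travel of the bleed button in m: 0 up, 0.004 down; it must stay up.
- microscope: Large grey and black microscope fixed on the plate, about 330 (x) by 190 (y) mm and 620 mm high; origin under its foot, on the plate's top, about 345 mm from the pump's axis in the platform's -y direction and about 27 mm in its -x. Nothing of it is nearer than 220 mm to the pump's axis. Not to be touched.
- objective: Spare microscope objective, steel, 28 mm diameter, 44 mm high, standing loose on the console beyond the pin. Origin at its foot.
- oil_bottle: Small amber oil bottle, 29 mm diameter, 66 mm high, standing loose on the console beyond the bleed button. Origin at its foot.
- eyepiece: Eyepiece, 34 mm diameter, 46 mm high, standing loose on the plate near the console. Origin at its foot.
- slide_box: Grey slide box 177 by 87 by 38 mm, loose on the table. Origin under its centre.
- objective_can: Round aluminium can with black cap, 45 mm diameter, 70 mm high, loose on the table. Origin under its centre.
- petri_dish: Clear closed dish, 96 mm diameter, 17 mm high, loose on the table. Origin under its centre.
- driver: Black-handled screwdriver 160 mm long lying on the table. Origin under its middle.
- blower: Black rubber lens blower, 56 mm diameter, 105 mm high, standing on the table. Origin under its centre.

How it is judged:
By the outcome, as a careful person would: the job done as asked, in the order asked, and still so for the second after the job is handed in, with the robot touching nothing.
It also fails if it takes over 45 s, if anything falls off the work surface, if the arm or the gripper's body presses on something with over 40 N, if the wrist force passes 120 N, or if a joint passes its speed limit or range.

## Working session

There is one attempt and no reset: what is moved stays moved. The work goes in short steps, Python scripts to look and compute and a tool call to move; the robot and the scene stay as the last step left them, time stands still between calls to the robot, and variables do not carry over. Pictures are saved under pics/ and viewed, and the job is handed in when it is done.

Besides the shell and the picture viewer there is one more tool, called after "Emit:" in YAML: its name, and indented under it one key for each argument. jog_arm: Moves the arm, as the interface text tells. Its arguments: {"type":"object","properties":{"increments":{"type":"array","items":{"type":"array"}},"squeeze":{"type":"number"}},"required":["increments"]}

```bash
mkdir -p pics; cat > h.py <<'E'
import numpy as np, cv2
from workcell import r, viewer
def cam(n,save=None):
    c=viewer.read_camera(n)
    if save: cv2.imwrite('pics/'+save,c['frame'])
    return c
def proj(c,X):
    p=c['R']@np.array(X,float)+c['t']; s=p[:2]/p[2]; s=s*(1+c['k1']*(s@s))
    return (c['mtx']@np.r_[s,1])[:2]
def ray(c,u,v):
    d=np.linalg.inv(c['mtx'])@[u,v,1]; d=d[:2]; s=d.copy()
    for _ in range(30): s=d/(1+c['k1']*(s@s))
    return -c['R'].T@c['t'], c['R'].T@np.r_[s,1]
def onz(c,u,v,z):
    o,d=ray(c,u,v); return o+d*(z-o[2])/d[2]
E
python3 - <<'E'
from h import *
np.set_printoptions(precision=4,suppress=True)
for n in('side','top'):
    c=cam(n,n+'0.png'); print(n,-c['R'].T@c['t'],c['R'],c['k1'],c['mtx'])
print(r.get_state())
E
```

```text
side [0.8479 1.1187 0.9708] [[-0.9746  0.2238  0.0076]
 [ 0.1341  0.6105 -0.7806]
 [-0.1793 -0.7598 -0.625 ]] -0.18236405622152155 [[579.923    0.     320.6201]
 [  0.     579.923  242.2963]
 [  0.       0.       1.    ]]
top [0.3756 0.1227 1.3397] [[ 0.0033 -0.9998  0.022 ]
 [-0.9834 -0.0072 -0.1816]
 [ 0.1817 -0.021  -0.9831]] 0.0038638702684364317 [[463.5704   0.     318.8616]
 [  0.     463.5704 237.4374]
 [  0.       0.       1.    ]]
{'t': 0.1, 'joint_pos': array([-1.37  ,  0.4683, -0.0116,  1.6036,  0.006 ,  1.0714, -0.0563]), 'dq': array([-0.0004, -0.0025,  0.0015, -0.002 ,  0.0017, -0.0003, -0.0007]), 'effort': array([  0.0004, -53.3519,   0.0212, -25.1968,   0.0115,   0.0042,
        -0.    ]), 'position': array([0.1569, 0.6305, 0.4038]), 'tool_rot': array([-0.3821, -3.1182,  0.0026]), 'contact_force': array([0.6766, 0.0058, 0.3416]), 'wrist_torque': array([-0.0248,  0.    , -0.018 ]), 'width': 0.9985211615741337}
```

View pics/side0.png

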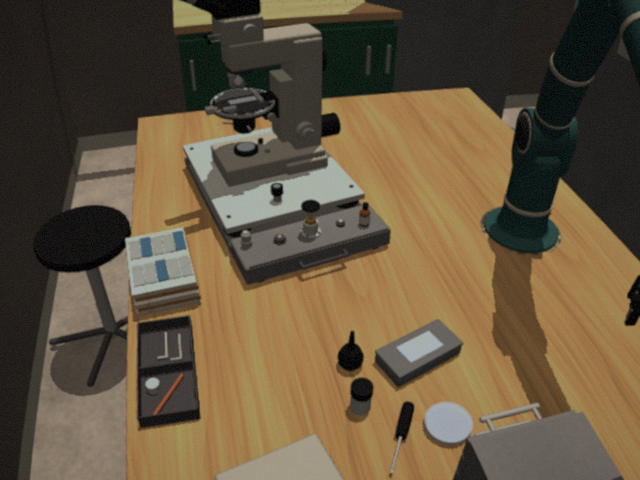

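View pics/top0.png

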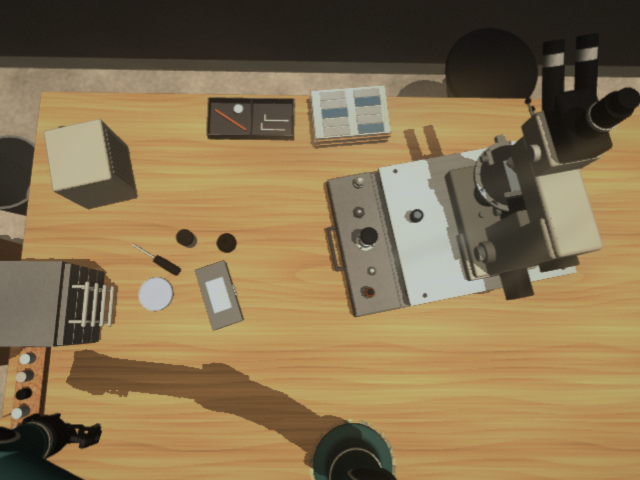

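The side view shows the knob at about (311,207), the pin (280,239) and the bleed button (341,223). In the top view the knob is at (369,236), the pin (359,212) and the bleed (372,271).

```bash
python3 - <<'E'
from h import *
np.set_printoptions(precision=4,suppress=True)
T=cam('top');S=cam('side')
a=cv2.resize(T['frame'][165:315,315:435],None,fx=4,fy=4,interpolation=2)
b=cv2.resize(S['frame'][180:290,220:400],None,fx=4,fy=4,interpolation=2)
cv2.imwrite('pics/tz.png',a);cv2.imwrite('pics/sz.png',b)
k=onz(T,369,236,.151);p=onz(T,359,212,.075);bl=onz(T,372,271,.074)
print(k,p,bl,np.linalg.norm(p-bl))
print(onz(S,311,205,.151),onz(S,280,239,.075),onz(S,341,223,.074))
E
```

```text
[ 0.6    -0.0339  0.151 ] [ 0.6828 -0.0169  0.075 ] [ 0.5168 -0.0507  0.074 ] 0.16940831579722718
[ 0.603  -0.0262  0.151 ] [ 0.6867 -0.0049  0.075 ] [ 0.5213 -0.038   0.074 ]
```

View pics/tz.png

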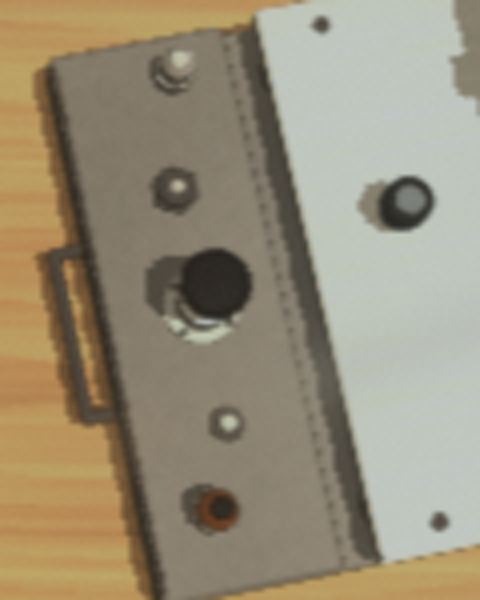

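View pics/sz.png

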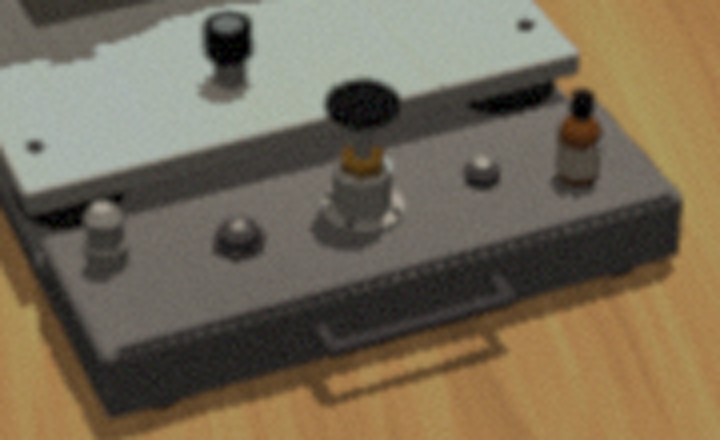

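```bash
python3 - <<'E'
from h import *
np.set_printoptions(precision=4,suppress=True)
T=cam('top');S=cam('side')
def tri(t,s):
    A=[];b=[]
    (o1,d1),(o2,d2)=ray(T,*t),ray(S,*s)
    d1/=np.linalg.norm(d1);d2/=np.linalg.norm(d2)
    P1=np.eye(3)-np.outer(d1,d1);P2=np.eye(3)-np.outer(d2,d2)
    X=np.linalg.solve(P1+P2,P1@o1+P2@o2); return X,np.linalg.norm(P1@(X-o1))*2
print('knob',tri((368.75,236),(310.75,206)))
print('pin',tri((359.25,211.5),(280,237.5)))
print('bleed',tri((371.9,270.5),(340.3,222)))
# table features: petri top centre z .017
print('petri',onz(T,156,294,.017),onz(S,448,423,.017),tri((156,294),(448,423)))
print('tips',proj(T,[.157,.631,.232]),proj(S,[.157,.631,.232]), 'base',proj(T,[0,0,0]),proj(S,[0,0,0]))
E
```

```text
knob (array([ 0.6018, -0.0344,  0.1421]), np.float64(0.00014840138269061535))
pin (array([ 0.6851, -0.018 ,  0.0695]), np.float64(0.0009239215406775935))
bleed (array([ 0.5192, -0.0515,  0.067 ]), np.float64(0.0005759644605611904))
petri [0.4547 0.5525 0.017 ] [0.4586 0.558  0.017 ] (array([0.4555, 0.5544, 0.0105]), np.float64(0.0009054371483594208))
tips [ 80.4658 421.785 ] [635.9923 347.5132] base [352.9579 464.8872] [520.9333 228.6346]
```

Emit:
jog_arm:
  increments:
    - [[0.02,-0.03,0],[0,0,0],0]
    - [[0.027,-0.04,0],[0,0,0],0]
    - [[0.027,-0.04,0],[0,0,0],0]
    - [[0.027,-0.04,0],[0,0,0],0]
    - [[0.027,-0.04,0],[0,0,0],0]
    - [[0.027,-0.04,0],[0,0,0],0]
    - [[0.027,-0.04,0],[0,0,0],0]
    - [[0.027,-0.04,0],[0,0,0],0]
    - [[0.027,-0.04,0],[0,0,0],0]
    - [[0.027,-0.04,0],[0,0,0],0]
    - [[0.027,-0.04,0],[0,0,0],0]
    - [[0.02,-0.03,0],[0,0,0],0]
  squeeze: 20

```text
t: 1.5
position: [0.4685, 0.1561, 0.4054]
tool_rot: [0.362, 3.12, 0.01]
contact_force: [-0.0, 0.5, 0.4]
width: 0.002
```

Emit:
jog_arm:
  increments:
    - [[0.026,-0.036,0],[0,0,0],0]
    - [[0.028,-0.04,0],[0,0,0],0]
    - [[0.028,-0.04,0],[0,0,0],0]
    - [[0.026,-0.036,0],[0,0,0],0]
    - [[0.015,-0.025,0],[0,0,0],0]
    - [[0,0,0],[0,0,0],0]
    - [[0,0,0],[0,0,0],0]

```text
t: 2.2
position: [0.5965, -0.0351, 0.4064]
tool_rot: [0.374, 3.115, 0.008]
contact_force: [-0.8, 0.6, 0.2]
width: 0.005
```

```bash
python3 - <<'E'
from h import *
np.set_printoptions(precision=4,suppress=True)
from scipy.spatial.transform import Rotation as Ro
T=cam('top');S=cam('side');s=r.get_state()
Rm=Ro.from_rotvec(s['tool_rot']).as_matrix();print(s['position'],Rm,s['joint_pos'],s['contact_force'])
tip=s['position']+.173*Rm[:,2];print(tip)
print('tip proj',proj(T,tip),proj(S,tip))
for c,n,(y0,y1,x0,x1) in((T,'t1.png',(165,315,290,470)),(S,'s1.png',(100,250,230,410))):
    cv2.imwrite('pics/'+n,cv2.resize(c['frame'][y0:y1,x0:x1],None,fx=4,fy=4,interpolation=2))
E
```

```text
[ 0.5961 -0.0342  0.4066] [[-0.972   0.2351  0.0054]
 [ 0.2351  0.972   0.0045]
 [-0.0042  0.0056 -1.    ]] [-0.2918  0.3833  0.3786  1.7584 -0.168   1.0258  1.482 ] [-0.2808 -0.046   0.2951]
[ 0.5971 -0.0335  0.2336]
tip proj [373.1839 230.9387] [312.6899 174.6522]
```

View pics/t1.png

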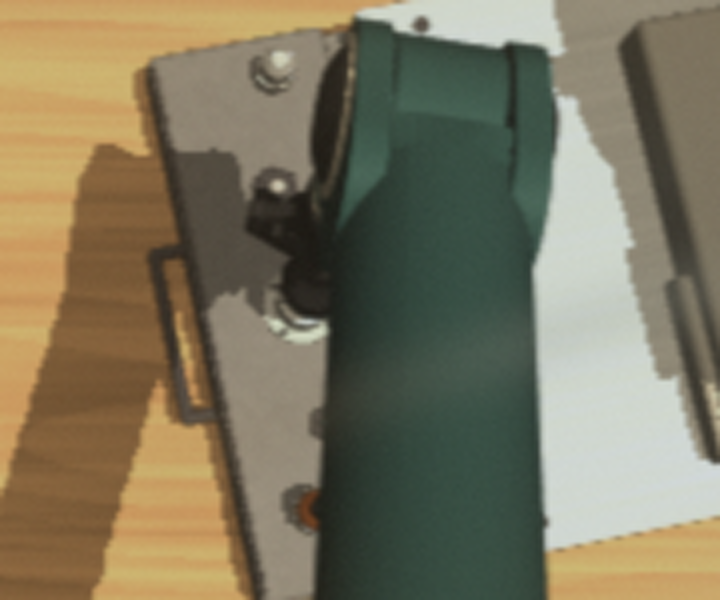

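View pics/s1.png

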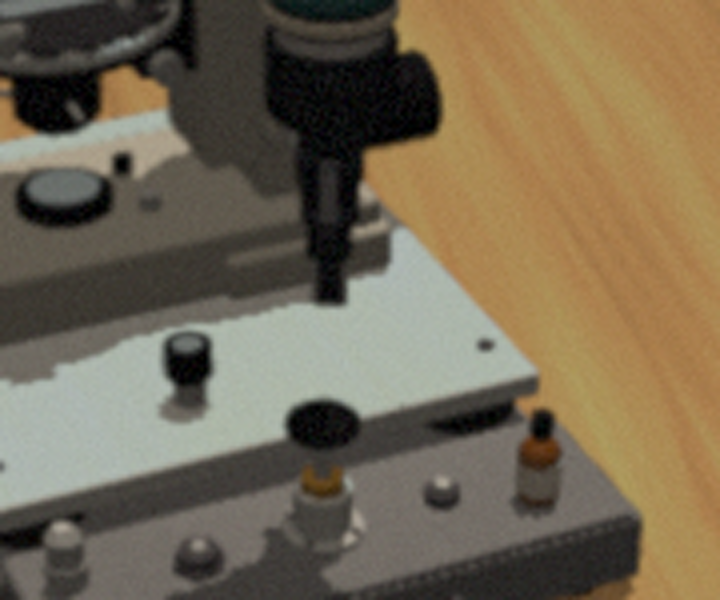

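The side view puts the closed fingertips at (312.7,175), matching the prediction of (312.7,174.7), with the knob below at (310.7,206). I'll descend to just above the knob and check there.

Emit:
jog_arm:
  increments:
    - [[0.005,0.003,-0.02],[0,0,0],0]
    - [[0,0,-0.03],[0,0,0],0]
    - [[0,0,-0.018],[0,0,0],0]
    - [[0,0,0],[0,0,0],0]
    - [[0,0,0],[0,0,0],0]

```text
t: 2.8
position: [0.5997, -0.0229, 0.3389]
tool_rot: [0.353, 3.115, 0.016]
contact_force: [-0.9, -0.8, 0.7]
width: 0.004
```

```bash
cat > look.py <<'E'
import sys
from h import *
np.set_printoptions(precision=4,suppress=True)
from scipy.spatial.transform import Rotation as Ro
S=cam('side');s=r.get_state()
Rm=Ro.from_rotvec(s['tool_rot']).as_matrix()
tip=s['position']+.173*Rm[:,2];print(s['t'],tip,s['contact_force'],proj(S,tip))
cv2.imwrite('pics/'+sys.argv[1],cv2.resize(S['frame'][160:260,240:380],None,fx=5,fy=5,interpolation=2))
E
python3 look.py s2.png
```

```text
2.85 [ 0.601  -0.0211  0.166 ] [ 0.8742 -0.6338 -0.4095] [312.2061 201.0509]
```

View pics/s2.png

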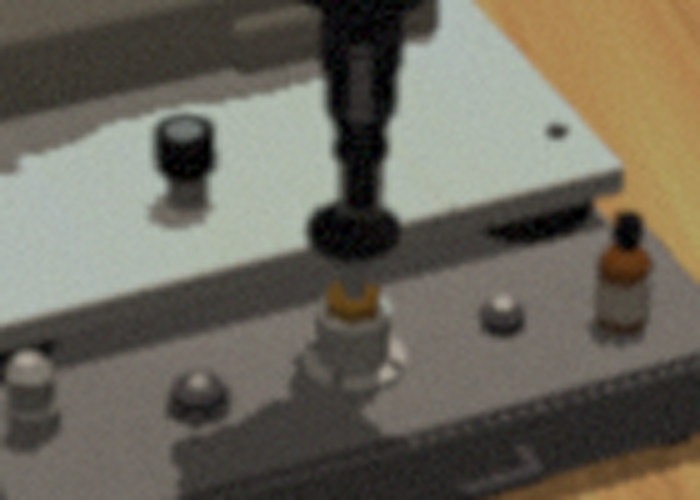

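The tip is 15 mm above the knob in z and has drifted about 9 mm to +y. I'll correct that and descend to contact.

Emit:
jog_arm:
  increments:
    - [[0.001,-0.009,0],[0,0,0],0]
    - [[0,0,0],[0,0,0],0]
    - [[0,0,0],[0,0,0],0]

```text
t: 3.15
position: [0.6013, -0.032, 0.342]
tool_rot: [0.35, 3.11, 0.018]
contact_force: [-0.0, 0.4, -0.9]
width: 0.003
```

```bash
python3 look.py s3.png
```

```text
3.2 [ 0.6036 -0.0307  0.1691] [ 0.5976 -0.2194  0.1443] [310.34   197.9419]
```

View pics/s3.png

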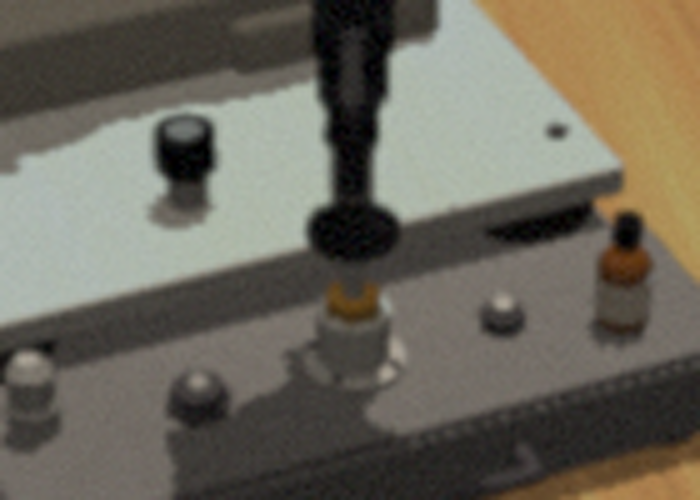

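The finger (x 352 in the zoom) is centred over the knob (x 354). I'll press to about 27 mm, slowly.

Emit:
jog_arm:
  increments:
    - [[0,0,-0.015],[0,0,0],0]
    - [[0,0,-0.01],[0,0,0],0]
    - [[0,0,-0.008],[0,0,0],0]
    - [[0,0,-0.006],[0,0,0],0]

```text
t: 3.6
position: [0.602, -0.0328, 0.3036]
tool_rot: [0.351, 3.107, 0.02]
contact_force: [-3.1, -0.3, 12.1]
width: 0.0
```

```bash
python3 look.py s4.png
```

```text
3.65 [ 0.6048 -0.0309  0.1299] [-1.8991 -0.3945 10.5744] [309.8869 210.9672]
```

View pics/s4.png

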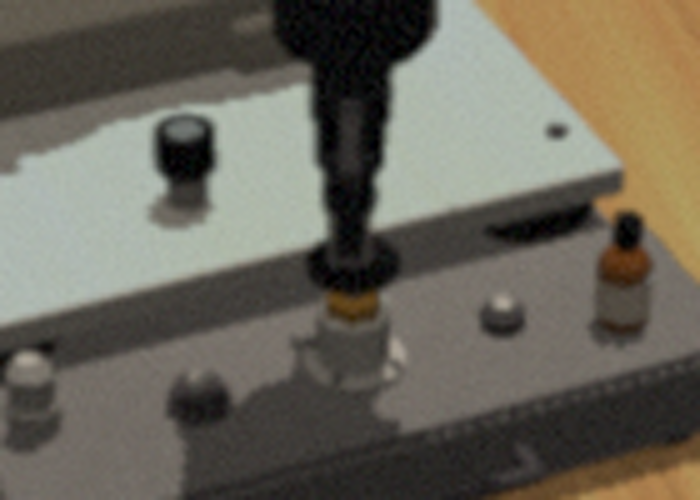

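The knob is about 21 mm down at 11 N with the tip centred on it. On to the stop.

Emit:
jog_arm:
  increments:
    - [[0,0,-0.005],[0,0,0],0]
    - [[0,0,-0.003],[0,0,0],0]
    - [[0,0,-0.001],[0,0,0],0]

```text
t: 3.95
position: [0.6022, -0.0332, 0.2964]
tool_rot: [0.352, 3.108, 0.023]
contact_force: [-6.5, 1.1, 17.9]
width: 0.002
```

```bash
python3 look.py s5.png
```

```text
4.0 [ 0.6049 -0.0309  0.1235] [-5.2818 -0.0594 15.4044] [309.8692 213.0634]
```

Full stroke: tip at 0.1235 m and about 16 N. I'll release fully.

Emit:
jog_arm:
  increments:
    - [[-0.001,0,0.02],[0,0,0],0]
    - [[0,0,0.02],[0,0,0],0]
    - [[0,0,0.004],[0,0,0],0]
    - [[0,0,0],[0,0,0],0]
    - [[0,0,0],[0,0,0],0]
    - [[0,0,0],[0,0,0],0]

```text
t: 4.6
position: [0.6009, -0.0329, 0.3366]
tool_rot: [0.352, 3.111, 0.022]
contact_force: [0.5, -0.2, 0.6]
width: -0.001
```

```bash
python3 look.py s6.png
```

```text
4.65 [ 0.6029 -0.0306  0.1635] [-1.2695  0.2835 -0.6359] [310.6394 199.8181]
```

View pics/s6.png

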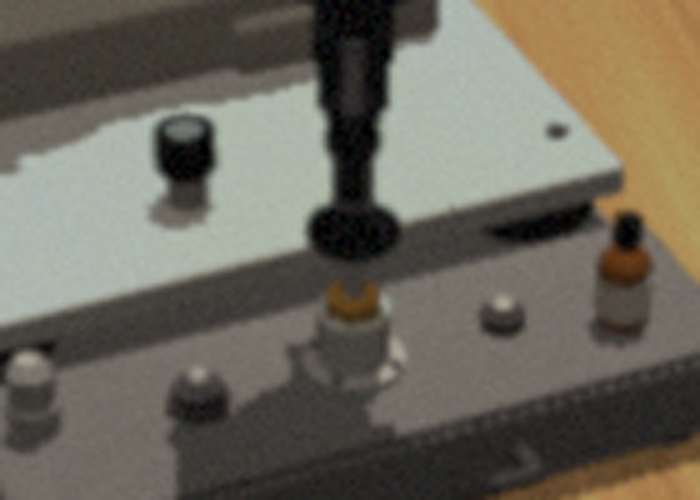

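The knob is back up and the pin has risen slightly. Stroke 2 in one call.

Emit:
jog_arm:
  increments:
    - [[0,0,-0.014],[0,0,0],0]
    - [[0,0,-0.01],[0,0,0],0]
    - [[0,0,-0.009],[0,0,0],0]
    - [[0,0,-0.005],[0,0,0],0]
    - [[0,0,-0.002],[0,0,0],0]
    - [[0,0,-0.001],[0,0,0],0]
    - [[-0.001,0,0.02],[0,0,0],0]
    - [[0,0,0.02],[0,0,0],0]
    - [[0,0,0.001],[0,0,0],0]
    - [[0,0,0],[0,0,0],0]
    - [[0,0,0],[0,0,0],0]
    - [[0,0,0],[0,0,0],0]

```text
t: 5.85
position: [0.6001, -0.0332, 0.3321]
tool_rot: [0.353, 3.116, 0.025]
contact_force: [-0.1, 0.7, 0.5]
width: -0.001
```

```bash
python3 look.py s7.png
```

```text
5.9 [ 0.6013 -0.0306  0.159 ] [-0.6016  0.147  -0.4499] [311.2755 201.2351]
```

View pics/s7.png

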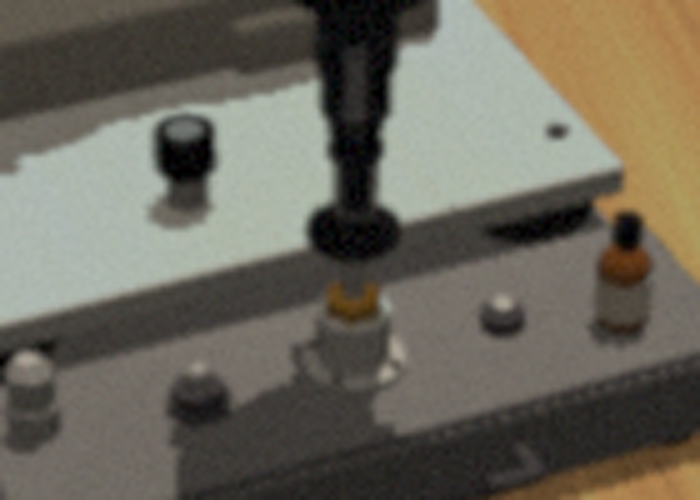

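The pin now stands visibly higher at zoom (198,363). Stroke 3, checking the bottom.

Emit:
jog_arm:
  increments:
    - [[0,0,-0.014],[0,0,0],0]
    - [[0,0,-0.01],[0,0,0],0]
    - [[0,0,-0.007],[0,0,0],0]
    - [[0,0,-0.004],[0,0,0],0]
    - [[0,0,-0.002],[0,0,0],0]
    - [[0,0,0],[0,0,0],0]

```text
t: 6.5
position: [0.6012, -0.0339, 0.2972]
tool_rot: [0.353, 3.113, 0.029]
contact_force: [-3.7, 0.5, 13.2]
width: -0.003
```

```bash
python3 look.py s8.png
```

```text
6.55 [ 0.603  -0.0308  0.1243] [-3.3601  0.5925 13.1512] [310.6116 212.7411]
```

Emit:
jog_arm:
  increments:
    - [[0,0,-0.002],[0,0,0],0]
    - [[-0.001,0,0.02],[0,0,0],0]
    - [[0,0,0.02],[0,0,0],0]
    - [[0,0,0.003],[0,0,0],0]
    - [[0,0,0],[0,0,0],0]
    - [[0,0,0],[0,0,0],0]
    - [[0,0,0],[0,0,0],0]

```text
t: 7.25
position: [0.5999, -0.0338, 0.3348]
tool_rot: [0.353, 3.116, 0.029]
contact_force: [0.4, 0.4, -0.1]
width: 0.002
```

```bash
python3 look.py s9.png
```

```text
7.3 [ 0.6009 -0.0307  0.1617] [-0.3899  0.3425  0.0888] [311.409  200.3083]
```

View pics/s9.png

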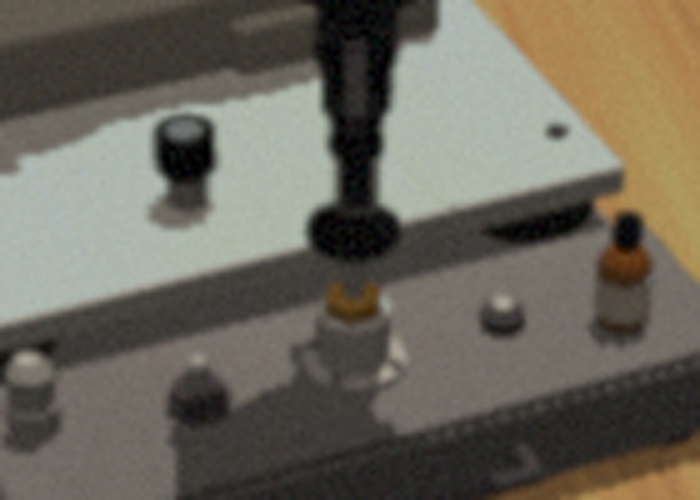

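The pin's tip is at zoom (197,355) and still rising. Stroke 4.

Emit:
jog_arm:
  increments:
    - [[0.001,0,-0.014],[0,0,0],0]
    - [[0,0,-0.01],[0,0,0],0]
    - [[0,0,-0.009],[0,0,0],0]
    - [[0,0,-0.004],[0,0,0],0]
    - [[0,0,-0.003],[0,0,0],0]
    - [[0,0,-0.001],[0,0,0],0]
    - [[-0.001,0,0.02],[0,0,0],0]
    - [[0,0,0.02],[0,0,0],0]
    - [[0,0,0.003],[0,0,0],0]
    - [[0,0,0],[0,0,0],0]
    - [[0,0,0],[0,0,0],0]
    - [[0,0,0],[0,0,0],0]

```text
t: 8.5
position: [0.6004, -0.0343, 0.3344]
tool_rot: [0.354, 3.121, 0.034]
contact_force: [0.3, -0.5, -1.0]
width: 0.001
```

```bash
python3 look.py s10.png
```

```text
8.55 [ 0.6008 -0.0307  0.1613] [ 0.6905 -0.5491  0.8058] [311.4742 200.4267]
```

View pics/s10.png

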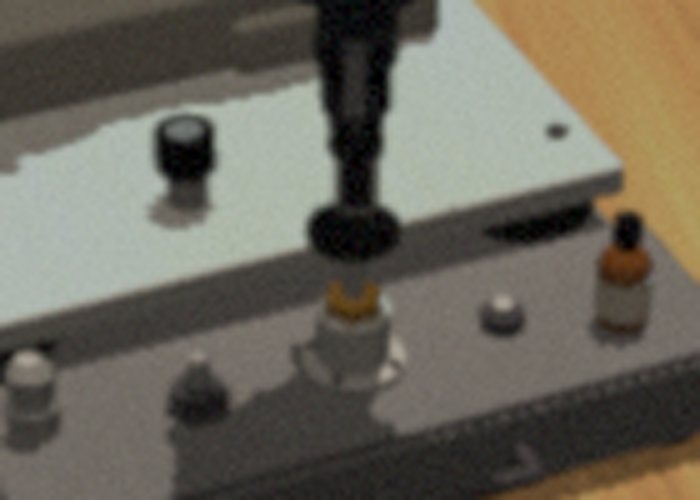

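The pin's tip is at about zoom (199,350). Extra strokes do no harm, so I'll make strokes 5 and 6.

Emit:
jog_arm:
  increments:
    - [[0.001,0,-0.014],[0,0,0],0]
    - [[0,0,-0.01],[0,0,0],0]
    - [[0,0,-0.009],[0,0,0],0]
    - [[0,0,-0.004],[0,0,0],0]
    - [[0,0,-0.003],[0,0,0],0]
    - [[0,0,-0.001],[0,0,0],0]
    - [[-0.001,0,0.02],[0,0,0],0]
    - [[0,0,0.02],[0,0,0],0]
    - [[0,0,0.003],[0,0,0],0]
    - [[0,0,0],[0,0,0],0]
    - [[0,0,0],[0,0,0],0]
    - [[0,0,0],[0,0,0],0]

```text
t: 9.75
position: [0.6009, -0.035, 0.3346]
tool_rot: [-0.354, -3.117, -0.038]
contact_force: [-0.3, -0.1, 0.4]
width: 0.0
```

```bash
python3 look.py s11.png
```

```text
9.8 [ 0.6006 -0.0306  0.1615] [0.0739 0.2439 0.2553] [311.5588 200.3534]
```

View pics/s11.png

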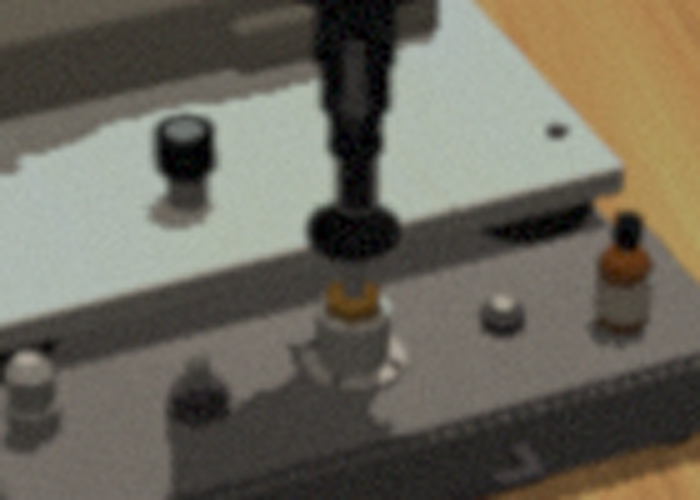

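Emit:
jog_arm:
  increments:
    - [[0.001,0,-0.014],[0,0,0],0]
    - [[0,0,-0.01],[0,0,0],0]
    - [[0,0,-0.009],[0,0,0],0]
    - [[0,0,-0.004],[0,0,0],0]
    - [[0,0,-0.003],[0,0,0],0]
    - [[0,0,-0.001],[0,0,0],0]

```text
t: 10.4
position: [0.603, -0.0358, 0.2966]
tool_rot: [-0.354, -3.117, -0.044]
contact_force: [-5.6, 0.9, 14.6]
width: 0.002
```

Stroke 6 reached bottom at 14.6 N. I'll release it, raise well clear and take out the small tilt that has built up, so I can see the pin properly.

Emit:
jog_arm:
  increments:
    - [[-0.001,0,0.02],[0,0,0],0]
    - [[-0.001,0,0.02],[0,0,0],0]
    - [[0,0.005,0.02],[-1.6,0,0],0]
    - [[0,0,0.03],[0,0,0],0]
    - [[0,0,0.03],[0,0,0],0]
    - [[-0.02,0.01,0.04],[0,0,0],0]
    - [[-0.04,0,0.04],[0,0,0],0]
    - [[-0.04,0,0.02],[0,0,0],0]
    - [[-0.04,0,0],[0,0,0],0]
    - [[-0.03,0,0],[0,0,0],0]
    - [[0,0,0],[0,0,0],0]

```text
t: 11.5
position: [0.4291, -0.0187, 0.5068]
tool_rot: [-0.35, -3.11, 0.006]
contact_force: [-0.1, 1.1, -0.1]
width: -0.001
```

```bash
python3 look.py s12.png; python3 - <<'E'
from h import *
S=cam('side','sfull.png');T=cam('top','tfull.png')
cv2.imwrite('pics/sp.png',cv2.resize(S['frame'][215:260,250:310],None,fx=10,fy=10,interpolation=2))
E
```

```text
11.55 [ 0.4286 -0.0191  0.3339] [ 0.2399 -0.3583 -0.7048] [384.729  133.3319]
```

View pics/s12.png

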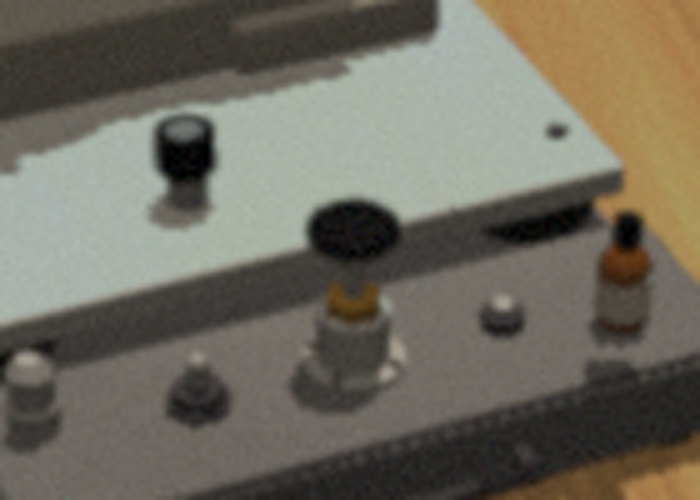

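View pics/sp.png

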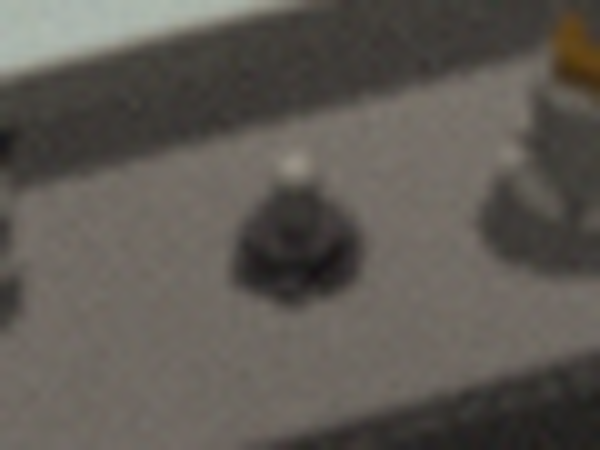

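View pics/tfull.png

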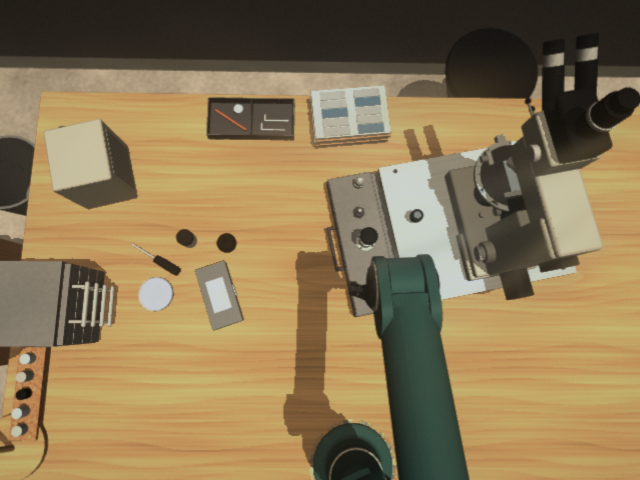

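The pin is out and bright-tipped at about (279.5,231) full-frame. I'll check its height over the bushing numerically.

```bash
python3 - <<'E'
from h import *
T=viewer.read_camera('side')
p=[.6851,-.013,0]
for z in(.060,.072,.073,.077,.085,.089,.093): print(z,proj(T,p[:2]+[z]))
for n in('side0.png','sfull.png'):
    g=cv2.cvtColor(cv2.imread('pics/'+n),6).astype(int); print(n,g[220:250,278:283].mean(1).round().astype(int).tolist())
print([g[216:232,c].tolist() for c in(340,341)])
a=cv2.imread('pics/side0.png')[215:260,250:310];b=cv2.imread('pics/sfull.png')[215:260,250:310]
cv2.imwrite('pics/cmp.png',cv2.resize(np.hstack([a,b]),None,fx=6,fy=6,interpolation=0))
E
```

```text
0.06 [280.30557083 241.62502163]
0.072 [280.13412959 237.88057144]
0.073 [280.11979116 237.56679507]
0.077 [280.06235796 236.30900065]
0.085 [279.94711008 233.78045405]
0.089 [279.88929545 232.50967062]
0.093 [279.83135372 231.23452624]
side0.png [59, 60, 59, 57, 57, 64, 85, 105, 111, 110, 109, 110, 108, 102, 97, 105, 112, 92, 67, 57, 46, 28, 34, 42, 55, 83, 101, 104, 102, 103]
sfull.png [59, 60, 60, 60, 61, 65, 86, 106, 112, 113, 120, 127, 113, 88, 66, 57, 56, 51, 45, 46, 42, 29, 33, 44, 57, 84, 102, 106, 104, 105]
[[111, 113, 119, 144, 160, 141, 82, 57, 54, 33, 37, 73, 104, 112, 106, 108], [111, 112, 115, 134, 153, 137, 84, 56, 52, 35, 32, 69, 100, 110, 111, 106]]
```

View pics/cmp.png

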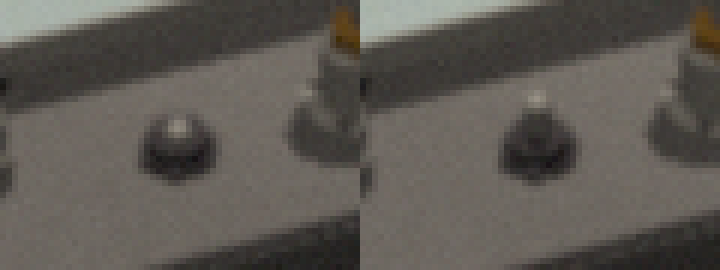

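```bash
python3 - <<'E'
from h import *
for n in [2,6,7,9,10,11,12]:
    g=cv2.cvtColor(cv2.imread(f'pics/s{n}.png'),6); g=cv2.resize(g,(140,100),interpolation=cv2.INTER_AREA).astype(int)
    print(n,g[64:86,38:42].mean(1).round().astype(int).tolist())
S=viewer.read_camera('side')
for n in('side0.png','sfull.png'):
    g=cv2.cvtColor(cv2.imread('pics/'+n),6).astype(int)
    w=np.clip(g[226:239,277:283]-112,0,None) if n[4]=='f' else np.clip(g[233:239,277:283]-90,0,None)
    yy=np.arange(226,239) if n[4]=='f' else np.arange(233,239)
    print(n,(w.sum(1)*yy).sum()/w.sum())
E
```

```text
2 [60, 65, 82, 106, 115, 114, 112, 112, 113, 106, 103, 116, 122, 102, 75, 60, 49, 32, 35, 43, 55, 80]
6 [60, 65, 84, 107, 114, 114, 113, 113, 115, 125, 134, 121, 92, 64, 55, 52, 35, 23, 27, 28, 37, 51]
7 [61, 66, 84, 107, 115, 114, 113, 114, 124, 132, 115, 82, 62, 56, 56, 51, 37, 24, 24, 29, 36, 50]
9 [61, 66, 83, 107, 113, 113, 120, 131, 125, 95, 69, 57, 57, 55, 50, 38, 29, 24, 25, 26, 35, 49]
10 [61, 64, 84, 106, 113, 116, 123, 124, 98, 73, 60, 56, 54, 49, 38, 36, 30, 23, 24, 28, 36, 48]
11 [60, 64, 84, 106, 116, 114, 109, 97, 85, 73, 62, 57, 56, 50, 36, 32, 30, 23, 26, 30, 36, 47]
12 [58, 64, 82, 104, 111, 113, 121, 130, 115, 85, 62, 54, 55, 48, 43, 47, 46, 32, 34, 44, 54, 81]
side0.png 235.02964959568735
sfull.png 233.14285714285714
```

```bash
python3 - <<'E'
from h import *
print(r.job_done(), r.get_state()['t'])
E
```

```text
the job is handed in; nothing more can be done
the job is handed in; nothing more can be done
```

I pressed the pump knob through six strokes with the closed fingertips, letting it spring back up each time. I then raised the hand well clear and handed the job in.

- **Stroke depth:** I measured the bottom on three strokes. Strokes 1 and 6 ended about 27 mm down at 15–18 N. Stroke 3 measured about 26.7 mm, and I then commanded it 2 mm lower. Strokes 2, 4 and 5 used much the same moves but weren't checked at the bottom.
- **Pin:** Its tip rose over strokes 1–4, about 5 image rows or 16 mm in all, and strokes 5 and 6 added nothing. The final tip row (about 230.9) matches the row expected at 93 mm (231.2). A faint dark dip sits where the groove should be, though at this resolution it is only about one pixel. My conclusion is that the pin is fully out.
- **Knob and surroundings:** The last side picture shows the knob back up. By eye, the bleed button and the loose items look unmoved in the last side and top pictures, though the raised arm hides part of the console, including the oil bottle, from above.
- **Disagreement:** Points found from both cameras came out 4–9 mm too low. I relied mainly on the side camera, which matched the known fingertip position to about half a pixel. The tool also drifted in tilt by about 1.6° during pumping, which I corrected after the last stroke.

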